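# Exchange the flat packs of the door opener's backup tray for the charged ones

### The arm

A 7-joint arm with a two-finger parallel gripper is mounted at the origin on the work surface. World frame = base frame: x ahead of the robot, y to its left, z up, the work surface at z = 0. Lengths are in m, angles in rad, forces in N, time in s.
With the tool pointing down it reaches from about 0.35 to 0.9 m from the base axis. Payload 8.1 kg.
Tool frame: the origin (TCP) lies between the finger pads; the fingertips stand 19 mm ahead of it and the grasp point (between the pads) is the TCP; z points along the fingers, y is the line along which they close (so a half turn about z gives the same grasp; the last joint's range is limited). The gripper opens to 92 mm and grips with 3 to 60 N. Pads are 19 mm wide; open, the fingers measure 130 mm over their backs; the gripper's body (75 mm by 190 mm) begins 47 mm behind the grasp point.
Start: joints at [-1.231, 0.434, 0.025, 1.573, -0.012, 1.134, -0.075], TCP at [0.268, 0.565, 0.246] pointing down, gripper open.
Joint ranges: [-2.62, 2.62], [-0.44, 2.09], [-1.27, 1.32], [0.08, 2.57], [-1.32, 4.46], [0.12, 2], [-2.74, 2.74]. Speed limits (rad/s): [2.22, 2.22, 3.01, 3.01, 3.14, 3.14, 3.14].

### API

Orientations are given as a rotation vector (axis times angle).
In Python, from bench import * gives the robot as it stands.
- The arm moves only by the tool drive_tool, never from a script. Its argument "moves" is a list of rows, each a list of 4 numbers: the shift along the tool's x, y, z in shares of 100 cm (1.0 is 100 cm), then the turn about the tool's z in parts of the range, where 1.0 means 45 degrees. A call has 1 to 5 rows; each row is the pose to reach, as a shift and turn from the pose commanded when the call began, along the tool's axes at that moment; what a row does not reach only later rows make up. A row lasts 1/8 s, in which the tool goes at most 62.5 mm and 10.7 degrees, less where a joint would pass 70% of its speed; a pose out of reach is approached as far as the arm can. Shift and turn numbers lie between -1 and 1, and a call with a number outside is refused. A call with a gripper value outside its range is refused whole. "gripper" is the opening, from 0 (shut) to 1 (fully open), set as the call begins (left out, the last holds). The fingers move at their own pace and stop on an object; the grip force is fixed at half the most. Time passes only in rows, so rows that repeat a pose let the fingers close. It gives the time, the measured TCP pose, the force, the opening and the grip force at its end, in the units of the state.
- get_state(): the state, without advancing time (a new reading comes with each control period).
- snapshot(name): name is "side" or "top" or "wrist"; returns a dict with "image" (420x560x3 uint8, blue, green, red), "vertical_fov" (degrees; the focal length in pixels is half the picture's height over the tangent of half this angle, whatever the lens; pixels are square), "cx", "cy" (the principal point, pixels), "eye" and "attitude" of the camera in the world. Camera axes: x right, y down, z forward; pixel columns grow to the right and rows downward; lengths in m; the calibration is good to about 2 mm. The wrist camera is an equidistant fisheye: a pixel r from the principal point sees the ray r / f radians off the axis. A picture is of the moment at which its call begins. There is no depth.
- close_job(): hands the job in; it is judged then, once.
The state is a dict: "time_s": time; "q": joint angles; "joint_velocities": joint speeds; "joint_torque": joint torques, N m; "tcp_pos": TCP position; "tcp_rot": TCP orientation; "contact_force": force on the tool from outside, world axes, zero at the start; "moment": the same for the moment, N m; "opening": opening from 0.0 (shut) to 1.0 (fully open); "finger_force": force on a finger pad.
Only numpy, scipy, OpenCV 4.12 (cv2) and the standard library are available. Lean on these libraries where they do the work, as an engineer would, in place of code of your own. Each camera call takes 0.05 s, during which the arm holds its last target. There are 200 camera calls.

### The job

Swap the flat battery packs (red gauge) in the backup tray with the charged ones (green gauge) in the chargers: swing the hold-down bar up, put each charged pack into the bay marked with its own colour and one flat pack into each charger, then swing the bar fully down again. Stand a pack on the empty rubber mat meanwhile if you need room. Keep the packs upright, set them down flat in their pockets without dropping them, each with its white end towards the white mark.

Things in the scene. Friction and masses are not known exactly. Their poses are not given: they have to be found in the camera images.
- blue_flat: battery pack, 97 mm long (its x) x 43 mm wide (its y) x 60 mm high, smooth upright block, about 0.45 kg; blue case, a square charge gauge in a black frame on its top that glows red (flat); its white plus end is at -x, the other end is the colour of the case. Origin: centre of the underside. Grip it across its 43 mm width.
- yellow_flat: battery pack, 97 mm long (its x) x 43 mm wide (its y) x 60 mm high, smooth upright block, about 0.45 kg; yellow case, a square charge gauge in a black frame on its top that glows red (flat); its white plus end is at -x, the other end is the colour of the case. Origin: centre of the underside. Grip it across its 43 mm width.
- blue_charged: battery pack, 97 mm long (its x) x 43 mm wide (its y) x 60 mm high, smooth upright block, about 0.45 kg; blue case, a square charge gauge in a black frame on its top that glows green (charged); its white plus end is at -x, the other end is the colour of the case. Origin: centre of the underside. Grip it across its 43 mm width.
- yellow_charged: battery pack, 97 mm long (its x) x 43 mm wide (its y) x 60 mm high, smooth upright block, about 0.45 kg; yellow case, a square charge gauge in a black frame on its top that glows green (charged); its white plus end is at -x, the other end is the colour of the case. Origin: centre of the underside. Grip it across its 43 mm width.
- tray: fixed grey tray, 184 (x) x 161 mm; origin on the bench midway between its bays. Bay centres at x 0: blue-marked y +45, yellow-marked y -45 mm. Bay pocket: 113 (x) x 59 mm inside lips 8 mm high, floor 10 mm above the bench; colour plate and white plus-end mark at its -x end (pack x along tray x). Behind, x 64 to 102, a housing 58 mm high with the bar's hinge: axis along y at x +78, height 80 mm.
- bar (a joint): steel hold-down bar, rad: 0 = fully down, pads 2 mm above the tops of the packs, which then cannot be lifted out; grows as its front end swings up and back, stop at 1.92. Friction keeps it where left; some 2 N at the tab move it. A 14 mm wide arm between the bays, with a 122 mm cross bar 78 mm from the hinge. Raised, it stands behind the bays, up to 250 mm above the bench.
- bar_grip (a point): centre of the red plastic lift tab at the bar's front end, 153 mm from the hinge axis: 30 mm along the bar x 16 mm wide (along tray y) x 14 mm, free on both sides and below; with the bar down at x -75, y 0 mm of the tray, 80 mm above the bench. Pinched across its 16 mm width it turns between the fingers as the bar swings. x to the hinge, y along its axis.
- charger_a: fixed charger for one pack of either colour, 165 x 67 mm, x along its length. At its -x end a grey block 28 mm high with lamp and white plus-end mark; then a black pocket, 113 (x) x 59 mm inside lips 8 mm high, floor 12 mm above the bench, centre at x +22, y 0 mm. Origin: on the bench, middle of the whole charger. Pack x along charger x puts white end to white mark.
- charger_b: fixed charger for one pack of either colour, 165 x 67 mm, x along its length. At its -x end a grey block 28 mm high with lamp and white plus-end mark; then a black pocket, 113 (x) x 59 mm inside lips 8 mm high, floor 12 mm above the bench, centre at x +22, y 0 mm. Origin: on the bench, middle of the whole charger. Pack x along charger x puts white end to white mark.
- mat: fixed black rubber mat, 150 x 110 x 4 mm, empty, a free spot to stand a pack on. Origin: centre of its underside, on the bench.
Things that resemble listed ones, but are neither listed nor needed, are in the scene too. What is shaped like the blue_flat but pink is not meant.

How it is judged:
At the end, for the whole second after the job is handed in: Charged packs in the bay of their colour, one flat pack in each charger: within 12 mm of the pocket centre, flat on its floor (5 mm, 0.06 rad), within 0.25 rad of its direction, white end at the white mark; bar down (under 0.10 rad); all at rest (x of blue_charged in the frame of tray between -0.012 and 0.012 m and y of blue_charged in the frame of tray between 0.033 and 0.057 m and z of each of blue_charged, yellow_charged in the frame of tray below 0.015 m and angle between each of blue_charged, yellow_charged's own z axis and vertical below 0.06 rad and angle between the x axis of each of blue_charged, yellow_charged and the x axis of tray, either way round below 0.25 rad and y of tray in the frame of blue_charged below 0 m and x of yellow_charged in the frame of tray between -0.012 and 0.012 m and y of yellow_charged in the frame of tray between -0.057 and -0.033 m and y of tray in the frame of yellow_charged above 0 m and (((x of blue_flat in the frame of charger_a between 0.01 and 0.034 m and y of blue_flat in the frame of charger_a between -0.012 and 0.012 m and z of blue_flat in the frame of charger_a below 0.017 m and angle between blue_flat's own z axis and vertical below 0.06 rad and angle between the x axis of blue_flat and the x axis of charger_a, either way round below 0.25 rad and x of charger_a in the frame of blue_flat below 0 m) and (x of yellow_flat in the frame of charger_b between 0.01 and 0.034 m and y of yellow_flat in the frame of charger_b between -0.012 and 0.012 m and z of yellow_flat in the frame of charger_b below 0.017 m and angle between yellow_flat's own z axis and vertical below 0.06 rad and angle between the x axis of yellow_flat and the x axis of charger_b, either way round below 0.25 rad and x of charger_b in the frame of yellow_flat below 0 m)) or ((x of blue_flat in the frame of charger_b between 0.01 and 0.034 m and y of blue_flat in the frame of charger_b between -0.012 and 0.012 m and z of blue_flat in the frame of charger_b below 0.017 m and angle between blue_flat's own z axis and vertical below 0.06 rad and angle between the x axis of blue_flat and the x axis of charger_b, either way round below 0.25 rad and x of charger_b in the frame of blue_flat below 0 m) and (x of yellow_flat in the frame of charger_a between 0.01 and 0.034 m and y of yellow_flat in the frame of charger_a between -0.012 and 0.012 m and z of yellow_flat in the frame of charger_a below 0.017 m and angle between yellow_flat's own z axis and vertical below 0.06 rad and angle between the x axis of yellow_flat and the x axis of charger_a, either way round below 0.25 rad and x of charger_a in the frame of yellow_flat below 0 m))) and value of joint bar below 0.1 rad and velocity of joint bar below 0.05 rad/s and linear speed of each of blue_flat, yellow_flat, blue_charged, yellow_charged below 0.02 m/s and angular speed of each of blue_flat, yellow_flat, blue_charged, yellow_charged below 0.15 rad/s); the robot touches nothing.
It fails at once if a pack is tipped over (more than 35 degrees) (angle between any of blue_flat, yellow_flat, blue_charged, yellow_charged's own z axis and vertical above 0.61 rad).
It fails at once if a pack is dropped (let go more than about 15 mm above its support) ((contact force between blue_flat and the fingers below 0.1 N and linear speed of blue_flat above 0.55 m/s) or (contact force between yellow_flat and the fingers below 0.1 N and linear speed of yellow_flat above 0.55 m/s) or (contact force between blue_charged and the fingers below 0.1 N and linear speed of blue_charged above 0.55 m/s) or (contact force between yellow_charged and the fingers below 0.1 N and linear speed of yellow_charged above 0.55 m/s)).
It also fails if it takes over 144 s, if anything falls off the work surface, if the arm or the gripper's body presses on something with over 40 N, if the wrist force passes 120 N, or if a joint passes its speed limit or range.

## Working session

There is one attempt and no reset: what is moved stays moved. The work goes in short steps, Python scripts to look and compute and a tool call to move; the robot and the scene stay as the last step left them, time stands still between calls to the robot, and variables do not carry over. Pictures are saved under pics/ and viewed, at most 14 in all, crops included, and the job is handed in when it is done.

Besides the shell and the picture viewer there is one more tool, called after "Call:" by a JSON object that holds its "name" and its "arguments". drive_tool: Moves the arm, as the interface text tells. Its arguments: {"type":"object","properties":{"moves":{"type":"array","items":{"type":"array","items":{"type":"number"}}},"gripper":{"type":"number"}},"required":["moves"]}

```bash
mkdir -p pics; ls; python3 - <<'E'
from bench import *
import cv2
for n in("top","side"):
    s=snapshot(n); cv2.imwrite(f"pics/{n}0.png",s["image"]); print(n,{k:v for k,v in s.items() if k!="image"})
print(get_state())
E
```

```text
pics
top {'vertical_fov': 54.973155328623335, 'cx': 280.6329039467916, 'cy': 215.2613678176901, 'eye': array([ 0.46585746, -0.00118079,  0.86460098]), 'attitude': array([-2.15341796,  2.18837503, -0.05095304])}
side {'vertical_fov': 56.94719706506429, 'cx': 281.2791360139857, 'cy': 211.43449558453355, 'eye': array([ 0.29731798, -0.50493417,  0.70531821]), 'attitude': array([-2.37424611,  0.43774096, -0.1909419 ])}
{'time_s': 0.1, 'q': array([-1.23058534,  0.43514904,  0.02497309,  1.57402946, -0.01158388,
        1.13397715, -0.07509774]), 'joint_velocities': array([-1.44043994e-03, -2.13379369e-03,  1.18622304e-03, -3.09261734e-03,
       -9.97362865e-05, -2.39617793e-03,  7.89921311e-04]), 'joint_torque': array([ 3.71523318e-03, -6.69128537e+01,  9.88498628e-01, -3.15142465e+01,
       -6.05093362e-02,  3.75550962e-02,  1.41604275e-05]), 'tcp_pos': array([0.26766391, 0.56430005, 0.24501704]), 'tcp_rot': array([-6.89951599e-01, -3.06471837e+00,  2.21172942e-03]), 'contact_force': array([0.03150657, 0.20883654, 0.21947834]), 'moment': array([-0.01851264,  0.02309529, -0.02199895]), 'finger_force': 0.0, 'opening': 0.9966415747899753}
```

View pics/top0.png

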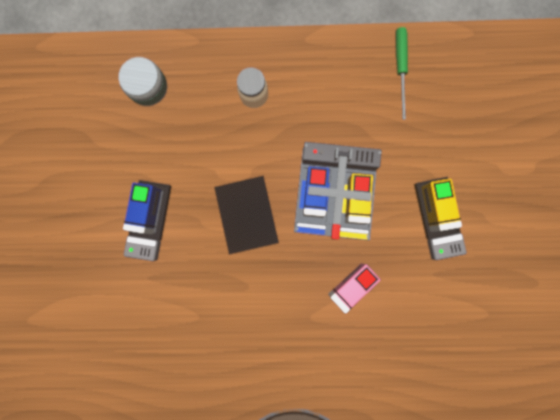

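View pics/side0.png

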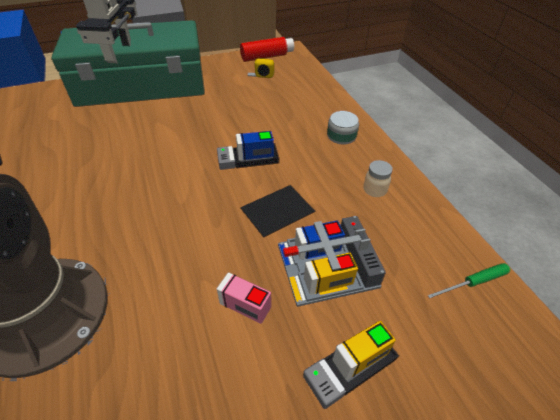

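The top view has world +x up and +y to the left. The tray is at about (338,190), the blue charger at (147,220), the yellow charger at (441,218) and the mat at (246,215). The pink decoy is at (356,288). I'll enlarge the crops to measure corners.

```bash
python3 - <<'E'
import cv2,numpy as np
im=cv2.imread("pics/top0.png")
a=cv2.resize(im[170:270,110:180],None,fx=5.5,fy=5.5,interpolation=cv2.INTER_CUBIC)
b=cv2.resize(im[170:270,405:475],None,fx=5.5,fy=5.5,interpolation=cv2.INTER_CUBIC)
cv2.imwrite("pics/ch.png",np.hstack([a,b]))
cv2.imwrite("pics/tr.png",cv2.resize(im[138:246,290:390],None,fx=5.5,fy=5.5,interpolation=cv2.INTER_CUBIC))
E
```

```text
(no output)
```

View pics/ch.png

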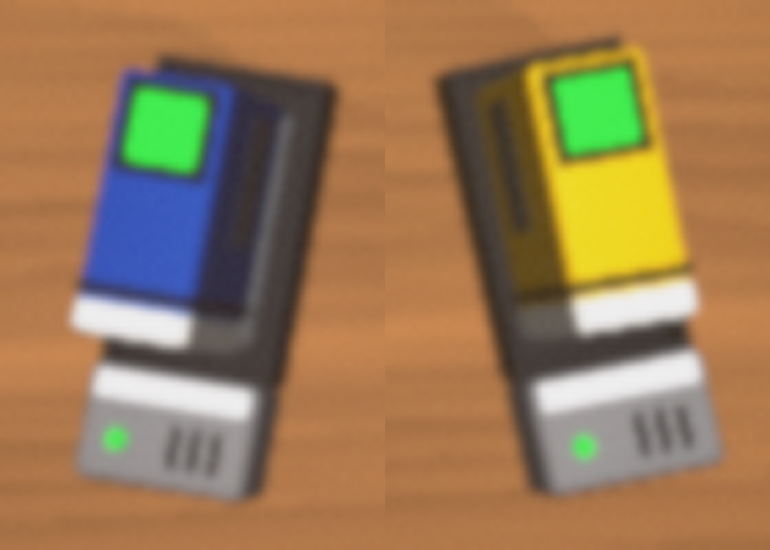

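View pics/tr.png

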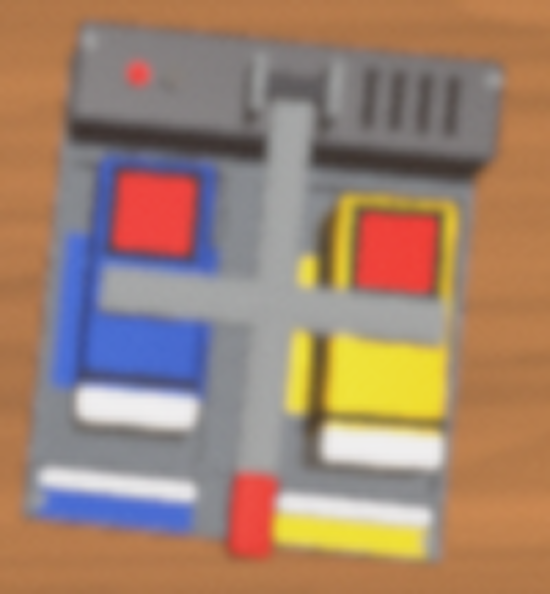

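```bash
cat > h.py <<'E'
import numpy as np,cv2
from scipy.optimize import least_squares
from scipy.spatial.transform import Rotation as R
def proj(P,s):
    f=210/np.tan(np.radians(s["vertical_fov"])/2)
    c=(np.asarray(P)-s["eye"])@R.from_rotvec(s["attitude"]).as_matrix()
    return c[:,:2]/c[:,2:]*f+[s["cx"],s["cy"]]
TOP={'vertical_fov': 54.973155328623335, 'cx': 280.6329039467916, 'cy': 215.2613678176901, 'eye': np.array([ 0.46585746, -0.00118079,  0.86460098]), 'attitude': np.array([-2.15341796,  2.18837503, -0.05095304])}
def w(p,L):
    L=np.asarray(L,float);c,s=np.cos(p[2]),np.sin(p[2])
    return np.c_[p[0]+c*L[:,0]-s*L[:,1],p[1]+s*L[:,0]+c*L[:,1],L[:,2]]
def fit(L,uv,x0,s=TOP):
    L=np.array(L)/1000.; uv=np.array(uv,float)
    r=least_squares(lambda p:(proj(w(p,L),s)-uv).ravel(),x0,loss="soft_l1")
    return r.x,np.abs(r.fun).reshape(-1,2).round(1).tolist()
E
python3 - <<'E'
from h import *
def C(l,ox,oy): return [((u+.5)/5.5-.5+ox,(v+.5)/5.5-.5+oy) for u,v in l]
ch=[(-82.5,33.5,28),(-82.5,-33.5,28),(82.5,-33.5,20),(82.5,33.5,20)]
pk=lambda z:[(48.5,21.5,z),(48.5,-21.5,z),(-48.5,21.5,z),(-48.5,-21.5,z)]
def show(n,r): print(n,r[0].round(4),r[1])
show("chA(blue)",fit(ch,C([(77,472),(243,494),(333,85),(160,58)],110,170),[.45,.28,0]))
show("bc",fit(pk(72),C([(124,68),(235,82),(70,325),(188,347)],110,170),[.45,.28,0]))
show("chY",fit(ch,C([(165,493),(335,460),(235,38),(55,75)],405,170),[.45,-.3,0]))
show("yc",fit(pk(72),C([(145,65),(255,45),(192,335),(314,310)],405,170),[.45,-.3,0]))
show("tray",fit([(102,80.5,58),(102,-80.5,58),(-82,80.5,14),(-82,-80.5,14)],C([(85,22),(502,65),(25,515),(438,560)],290,138),[.5,-.1,0]))
show("bf",fit(pk(70),C([(102,157),(217,165),(75,422),(195,432)],290,138),[.5,-.1,0]))
show("yf",fit(pk(70),C([(340,195),(458,207),(318,458),(440,470)],290,138),[.5,-.1,0]))
show("tab",fit([(-90,8,87),(-90,-8,87)],C([(229,553),(268,557)],290,138),[.5,-.1,-.1]))
show("mat",fit([(75,55,4),(75,-55,4),(-75,55,4),(-75,-55,4)],[(215,188),(264,177),(230,253),(278,243)],[.45,.1,0]))
p=[.5,-.13,-.09]
E
```

```text
chA(blue) [ 0.5236  0.3034 -0.1792] [[0.7, 0.5], [0.4, 1.8], [0.3, 0.9], [0.5, 1.0]]
bc [ 0.5462  0.3042 -0.1803] [[0.4, 0.7], [0.4, 0.2], [0.2, 0.4], [0.2, 0.1]]
chY [ 0.5177 -0.3092  0.1818] [[0.5, 1.0], [0.9, 0.5], [0.8, 0.6], [0.4, 1.0]]
yc [ 0.5414 -0.303   0.1547] [[1.1, 0.0], [0.6, 0.1], [0.2, 0.3], [0.0, 0.4]]
tray [ 0.5649 -0.0954 -0.1267] [[1.7, 0.8], [2.0, 0.4], [0.8, 0.4], [0.7, 0.8]]
bf [ 0.5717 -0.0518 -0.1097] [[0.4, 0.3], [0.3, 0.2], [0.1, 0.0], [0.0, 0.2]]
yf [ 0.5562 -0.1379 -0.1064] [[0.1, 0.3], [0.2, 0.6], [0.0, 0.6], [0.2, 0.4]]
tab [ 0.5664 -0.0942 -0.1141] [[0.6, 0.0], [0.6, 0.0]]
mat [0.531  0.0938 0.2099] [[0.5, 0.9], [0.1, 1.4], [0.7, 2.1], [1.6, 0.6]]
```

```bash
cat >> h.py <<'E'
def plan(wps,st):
    """wps: (x,y,z,psi) psi=pack yaw (tool y along pack y). prints tool shift cm + turn deg per call"""
    p=np.array(st["tcp_pos"]);M=R.from_rotvec(st["tcp_rot"])
    yw=M.as_matrix()[:,1];print("now",p.round(4),"psi",round(np.arctan2(yw[1],yw[0])-np.pi/2,3),"tilt",round(M.as_matrix()[2,2],5),"t",st["time_s"],"F",st["contact_force"].round(1),"op",round(st["opening"],3),"ff",round(st["finger_force"],1))
    for x in wps:
        d=np.round(M.inv().apply(np.array(x[:3])-p)*100,1)
        y=M.as_matrix()[:,1];psi=np.arctan2(y[1],y[0])-np.pi/2
        t=np.round(-np.degrees((x[3]-psi+np.pi/2)%np.pi-np.pi/2),1)
        p=p+M.apply(d/100);M=M*R.from_euler("z",t,degrees=True)
        print(x,"->",d,t)
E
python3 - <<'E'
from h import *; from bench import *
plan([(.40,.24,.22,-.3),(.491,-.086,.16,-.108),(.491,-.086,.08,-.108)],get_state())
E
```

```text
now [0.2677 0.5643 0.245 ] psi -0.443 tilt -1.0 t 0.1 F [0.  0.2 0.2] op 0.997 ff 0.0
(0.4, 0.24, 0.22, -0.3) -> [-25.9 -23.6   2.5] -8.2
(0.491, -0.086, 0.16, -0.108) -> [-18.3 -28.5   6.1] -11.0
(0.491, -0.086, 0.08, -0.108) -> [0. 0. 8.] 0.0
```

The manual's scale: shifts go in shares of 100 cm and turns go in shares of 45 degrees. Converting my numbers, -22 cm is -0.22, -20.8 cm is -0.208, -8 degrees is -0.1778.

Call:
{"name": "drive_tool", "arguments": {"moves": [[-0.052,-0.048,0.005,-0.0444],[-0.104,-0.096,0.01,-0.0889],[-0.156,-0.144,0.015,-0.1333],[-0.208,-0.192,0.02,-0.1778],[-0.22,-0.2,0.02,-0.1778]], "gripper": 0.45}}

```text
time_s: 0.72
tcp_pos: [0.3814, 0.2868, 0.2254]
tcp_rot: [-0.476, -3.105, 0.001]
contact_force: [0.2, -0.1, -0.4]
opening: 0.507
finger_force: 0.0
```

```bash
python3 - <<'E'
from h import *; from bench import *
plan([(.491,-.086,.16,-.108),(.491,-.086,.08,-.108)],get_state())
E
```

```text
now [0.3814 0.2868 0.2254] psi -0.304 tilt -1.0 t 0.725 F [ 0.2 -0.1 -0.4] op 0.507 ff 0.0
(0.491, -0.086, 0.16, -0.108) -> [-21.6 -32.3   6.6] -11.2
(0.491, -0.086, 0.08, -0.108) -> [-0.  0.  8.] -0.0
```

In the tool's units: -22.5 cm is -0.225, -18.7 cm is -0.187, -11.2 degrees is -0.2489.

Call:
{"name": "drive_tool", "arguments": {"moves": [[-0.03,-0.045,0.006,-0.0444],[-0.06,-0.09,0.018,-0.0889],[-0.093,-0.14,0.03,-0.1333],[-0.125,-0.187,0.04,-0.1778],[-0.15,-0.225,0.046,-0.2489]]}}

```text
time_s: 1.35
tcp_pos: [0.4568, 0.0278, 0.1792]
tcp_rot: [-0.169, -3.137, 0.001]
contact_force: [0.8, -0.4, 0.6]
opening: 0.452
finger_force: 0.0
```

```bash
python3 - <<'E'
from h import *; from bench import *
plan([(.491,-.086,.16,-.108),(.491,-.086,.08,-.108)],get_state())
E
```

```text
now [0.4568 0.0278 0.1792] psi -0.107 tilt -1.0 t 1.35 F [ 0.8 -0.4  0.6] op 0.452 ff 0.0
(0.491, -0.086, 0.16, -0.108) -> [ -4.6 -10.9   1.9] 0.0
(0.491, -0.086, 0.08, -0.108) -> [-0. -0.  8.] 0.0
```

In the tool's units: -10.9 cm is -0.109, -4.6 cm is -0.046.

Call:
{"name": "drive_tool", "arguments": {"moves": [[-0.023,-0.055,0.01,0],[-0.046,-0.109,0.019,0],[-0.046,-0.109,0.019,0],[-0.046,-0.109,0.019,0]]}}

```text
time_s: 1.85
tcp_pos: [0.4905, -0.0827, 0.1604]
tcp_rot: [-0.17, -3.136, -0.001]
contact_force: [-0.1, 0.4, -0.3]
opening: 0.446
finger_force: 0.0
```

```bash
python3 - <<'E'
from h import *; from bench import *
plan([(.491,-.086,.08,-.108)],get_state())
s=snapshot("wrist");cv2.imwrite("pics/w1.png",s["image"]);print({k:v for k,v in s.items() if k!="image"})
E
```

```text
now [ 0.4905 -0.0827  0.1604] psi -0.108 tilt -1.0 t 1.85 F [-0.1  0.4 -0.3] op 0.446 ff 0.0
(0.491, -0.086, 0.08, -0.108) -> [-0.1 -0.3  8. ] -0.0
{'vertical_fov': 65.70646984690485, 'cx': 278.35714525985907, 'cy': 209.67314778364315, 'eye': array([ 0.42194994, -0.07531871,  0.29918485]), 'attitude': array([2.18723864, 1.95952924, 0.25831094])}
```

View pics/w1.png

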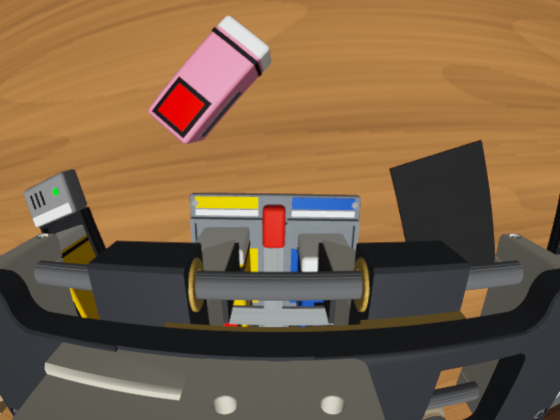

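Wrist view: the tray's front corners are at (191,194) and (359,194), and the red tab spans (263–285, 206–247). I'll convert these to world positions.

```bash
cat >> h.py <<'E'
def unw(u,v,z,s):
    f=210/np.tan(np.radians(s["vertical_fov"])/2)
    d=np.array([u-s["cx"],v-s["cy"]]);r=np.hypot(*d);a=r/f
    ray=R.from_rotvec(s["attitude"]).apply(np.r_[d/r*np.sin(a),np.cos(a)])
    return s["eye"]+ray*(z-s["eye"][2])/ray[2]
E
python3 - <<'E'
from h import *
s={'vertical_fov': 65.70646984690485, 'cx': 278.35714525985907, 'cy': 209.67314778364315, 'eye': np.array([ 0.42194994, -0.07531871,  0.29918485]), 'attitude': np.array([2.18723864, 1.95952924, 0.25831094])}
for n,u,v,z in[("tabL",263,207,.087),("tabR",285,207,.087),("tabLb",263,247,.087),("tabRb",285,247,.087),("trL",191,194,.01),("trR",359,194,.01)]: print(n,unw(u,v,z,s).round(4))
E
```

```text
tabL [ 0.4753 -0.0914  0.087 ]
tabR [ 0.477  -0.0767  0.087 ]
tabLb [ 0.5041 -0.095   0.087 ]
tabRb [ 0.5057 -0.0797  0.087 ]
trL [ 0.4749 -0.1627  0.01  ]
trR [ 0.492  -0.0074  0.01  ]
```

In the tool's units: 8 cm is 0.08, 6 cm is 0.06.

Call:
{"name": "drive_tool", "arguments": {"moves": [[0,-0.003,0.03,0],[0,-0.003,0.06,0],[0,-0.003,0.08,0],[0,-0.003,0.08,0]]}}

```text
time_s: 2.4
tcp_pos: [0.4895, -0.0843, 0.0798]
tcp_rot: [-0.165, -3.134, -0.001]
contact_force: [-0.0, -0.3, 0.8]
opening: 0.45
finger_force: 0.0
```

Call:
{"name": "drive_tool", "arguments": {"moves": [[0,0,0,0],[0,0,0,0],[0,0,0,0],[0,0,0,0]], "gripper": 0}}

```text
time_s: 2.9
tcp_pos: [0.4909, -0.0862, 0.0812]
tcp_rot: [0.17, 3.136, 0.0]
contact_force: [0.4, -0.1, -0.3]
opening: 0.168
finger_force: 30.0
```

```bash
python3 - <<'E'
from h import *; from bench import *
plan([],get_state())
c,s_=np.cos(-.11),np.sin(-.11)
th0=0;P0=np.array([78-153,80])
for th in (.2,.4,.6,.8,1,1.2,1.4,1.6,1.75):
    x=78-153*np.cos(th)+75; z=153*np.sin(th)
    print(th,round(-x/10,2),round(-z/10,2))
E
```

```text
now [ 0.4909 -0.0862  0.0812] psi -0.108 tilt -1.0 t 2.9 F [ 0.4 -0.1 -0.3] op 0.168 ff 30.0
0.2 -0.3 -3.04
0.4 -1.21 -5.96
0.6 -2.67 -8.64
0.8 -4.64 -10.98
1 -7.03 -12.87
1.2 -9.76 -14.26
1.4 -12.7 -15.08
1.6 -15.75 -15.29
1.75 -18.03 -15.05
```

In the tool's units: -7.4 cm is -0.074, -1.2 cm is -0.012.

Call:
{"name": "drive_tool", "arguments": {"moves": [[-0.001,0,-0.015,0],[-0.003,0,-0.03,0],[-0.007,0,-0.045,0],[-0.012,0,-0.06,0],[-0.019,0,-0.074,0]]}}

```text
time_s: 3.52
tcp_pos: [0.5095, -0.0885, 0.1559]
tcp_rot: [0.17, 3.137, -0.001]
contact_force: [4.0, -1.1, -7.6]
opening: 0.17
finger_force: 30.0
```

In the tool's units: -7.9 cm is -0.079, -6.9 cm is -0.069.

Call:
{"name": "drive_tool", "arguments": {"moves": [[-0.008,0,-0.012,0],[-0.017,0,-0.025,0],[-0.028,0,-0.036,0],[-0.051,0,-0.055,0],[-0.079,0,-0.069,0]]}}

```text
time_s: 4.15
tcp_pos: [0.5867, -0.098, 0.2245]
tcp_rot: [-0.171, -3.134, 0.002]
contact_force: [-0.9, -5.5, -11.8]
opening: 0.171
finger_force: 30.0
```

In the tool's units: -8.2 cm is -0.082, -6 cm is -0.06.

Call:
{"name": "drive_tool", "arguments": {"moves": [[-0.015,0,-0.005,0],[-0.029,0,-0.008,0],[-0.045,0,-0.01,0],[-0.06,0,-0.01,0],[-0.082,0,-0.008,0]]}}

```text
time_s: 4.78
tcp_pos: [0.6688, -0.1081, 0.2333]
tcp_rot: [-0.172, -3.136, 0.004]
contact_force: [-3.5, -6.6, 2.0]
opening: 0.172
finger_force: 30.0
```

```bash
python3 - <<'E'
from h import *; from bench import *
plan([],get_state())
E
```

```text
now [ 0.6688 -0.1081  0.2333] psi -0.11 tilt -1.0 t 4.775 F [-3.5 -6.6  2. ] op 0.172 ff 30.0
```

Call:
{"name": "drive_tool", "arguments": {"moves": [[0,0,0,0],[0,0,0,0]], "gripper": 0.5}}

```text
time_s: 5.03
tcp_pos: [0.6692, -0.1049, 0.232]
tcp_rot: [-0.168, -3.137, -0.001]
contact_force: [-0.6, -0.1, 0.5]
opening: 0.34
finger_force: 0.0
```

In the tool's units: 9 cm is 0.09, 6 cm is 0.06.

Call:
{"name": "drive_tool", "arguments": {"moves": [[0,0,-0.025,0],[0,0,-0.05,0],[0.02,0.01,-0.05,0],[0.06,0.03,-0.05,0],[0.09,0.04,-0.04,0]], "gripper": 0.65}}

```text
time_s: 5.65
tcp_pos: [0.5829, -0.0541, 0.2726]
tcp_rot: [0.166, 3.136, 0.002]
contact_force: [0.4, 0.4, 0.1]
opening: 0.653
finger_force: 0.0
```

```bash
python3 - <<'E'
from h import *; from bench import *
plan([(.5717,-.0518,.17,-.11),(.5717,-.0518,.047,-.11)],get_state())
s=snapshot("top");cv2.imwrite("pics/top1.png",s["image"])
E
```

```text
now [ 0.5829 -0.0541  0.2726] psi -0.106 tilt -1.0 t 5.65 F [0.4 0.4 0.1] op 0.653 ff 0.0
(0.5717, -0.0518, 0.17, -0.11) -> [ 1.2  0.1 10.3] 0.2
(0.5717, -0.0518, 0.047, -0.11) -> [-0.  -0.  12.3] 0.0
```

View pics/top1.png

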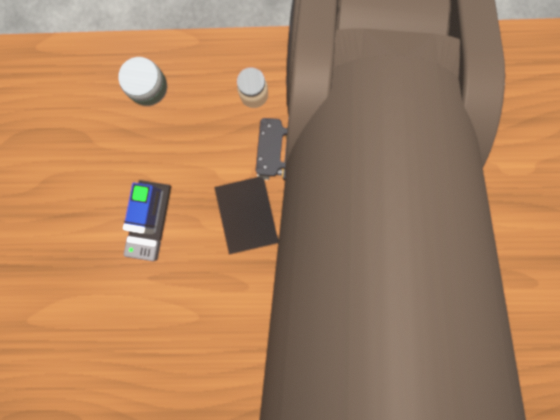

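The arm hides the tray from the top camera, while the blue charger at (147,220) and the mat are unchanged. Next I'll pick up blue_flat.

In the tool's units: 13 cm is 0.13, 1.2 cm is 0.012.

Call:
{"name": "drive_tool", "arguments": {"moves": [[0.012,0.001,0.04,0],[0.012,0.001,0.08,0],[0.012,0.001,0.12,0],[0.012,0.001,0.13,0],[0.012,0.001,0.13,0]]}}

```text
time_s: 6.32
tcp_pos: [0.5725, -0.0536, 0.1422]
tcp_rot: [-0.169, -3.137, -0.0]
contact_force: [0.1, -0.2, -0.3]
opening: 0.651
finger_force: 0.0
```

```bash
python3 - <<'E'
from h import *; from bench import *
plan([(.5717,-.0518,.047,-.11)],get_state())
E
```

```text
now [ 0.5725 -0.0536  0.1422] psi -0.108 tilt -1.0 t 6.325 F [ 0.1 -0.2 -0.3] op 0.651 ff 0.0
(0.5717, -0.0518, 0.047, -0.11) -> [0.1 0.2 9.5] 0.1
```

In the tool's units: 9.5 cm is 0.095, 8.5 cm is 0.085.

Call:
{"name": "drive_tool", "arguments": {"moves": [[0.001,0.002,0.03,0],[0.001,0.002,0.06,0],[0.001,0.002,0.085,0],[0.001,0.002,0.095,0],[0.001,0.002,0.095,0]]}}

```text
time_s: 6.95
tcp_pos: [0.5724, -0.0516, 0.0475]
tcp_rot: [0.169, 3.136, 0.0]
contact_force: [-0.2, -0.2, 0.1]
opening: 0.648
finger_force: 0.0
```

Call:
{"name": "drive_tool", "arguments": {"moves": [[0,0,0,0],[0,0,0,0],[0,0,0,0],[0,0,0,0]], "gripper": 0}}

```text
time_s: 7.45
tcp_pos: [0.5724, -0.0517, 0.0477]
tcp_rot: [0.169, 3.135, 0.0]
contact_force: [-1.7, 1.0, 6.9]
opening: 0.463
finger_force: 30.0
```

```bash
python3 - <<'E'
from h import *; from bench import *
plan([(.5717,-.0518,.12,-.11),(.531,.094,.12,0),(.531,.094,.041,0)],get_state())
E
```

```text
now [ 0.5724 -0.0517  0.0477] psi -0.108 tilt -1.0 t 7.45 F [-1.7  1.   6.9] op 0.463 ff 30.0
(0.5717, -0.0518, 0.12, -0.11) -> [ 0.1 -0.  -7.2] 0.1
(0.531, 0.094, 0.12, 0) -> [ 5.6 14.  -0. ] -6.3
(0.531, 0.094, 0.041, 0) -> [0.  0.  7.9] 0.0
```

In the tool's units: -7.2 cm is -0.072, -7 cm is -0.07.

Call:
{"name": "drive_tool", "arguments": {"moves": [[0,0,-0.02,0],[0,0,-0.045,0],[0,0,-0.07,0],[0,0,-0.072,0]]}}

```text
time_s: 7.95
tcp_pos: [0.5725, -0.0516, 0.12]
tcp_rot: [0.169, 3.135, 0.0]
contact_force: [-0.1, 0.1, -5.1]
opening: 0.466
finger_force: 30.0
```

In the tool's units: 14 cm is 0.14, 10.5 cm is 0.105, -6.3 degrees is -0.14.

Call:
{"name": "drive_tool", "arguments": {"moves": [[0.014,0.035,0,-0.0333],[0.028,0.07,0,-0.0667],[0.042,0.105,0,-0.1111],[0.056,0.14,0,-0.14],[0.056,0.14,0,-0.14]]}}

```text
time_s: 8.57
tcp_pos: [0.5292, 0.0974, 0.1173]
tcp_rot: [0.013, -3.139, -0.002]
contact_force: [-0.7, -0.6, -4.6]
opening: 0.466
finger_force: 30.0
```

In the tool's units: 7.2 cm is 0.072, 6.5 cm is 0.065.

Call:
{"name": "drive_tool", "arguments": {"moves": [[0,0,0.025,0],[0,0,0.05,0],[0,0,0.065,0],[0,0,0.072,0],[0,0,0.072,0]]}}

```text
time_s: 9.2
tcp_pos: [0.5311, 0.0933, 0.0465]
tcp_rot: [0.003, -3.141, 0.0]
contact_force: [0.6, -0.2, -4.3]
opening: 0.468
finger_force: 30.0
```

```bash
python3 - <<'E'
from h import *; from bench import *
plan([(.531,.094,.042,0),(.531,.094,.18,0),(.5462,.3042,.18,-.18),(.5462,.3042,.05,-.18)],get_state())
E
```

```text
now [0.5311 0.0933 0.0465] psi 0.002 tilt -1.0 t 9.2 F [ 0.6 -0.2 -4.3] op 0.468 ff 30.0
(0.531, 0.094, 0.042, 0) -> [0.  0.1 0.4] 0.1
(0.531, 0.094, 0.18, 0) -> [  0.   -0.  -13.8] 0.0
(0.5462, 0.3042, 0.18, -0.18) -> [-1.5 21.   0. ] 10.3
(0.5462, 0.3042, 0.05, -0.18) -> [-0. -0. 13.] 0.0
```

In the tool's units: 0.4 cm is 0.004, 0.2 cm is 0.002.

Call:
{"name": "drive_tool", "arguments": {"moves": [[0,0,0.002,0],[0,0,0.004,0],[0,0,0.004,0]]}}

```text
time_s: 9.57
tcp_pos: [0.5312, 0.0937, 0.0429]
tcp_rot: [-0.004, 3.141, 0.0]
contact_force: [-0.5, 0.4, -6.0]
opening: 0.465
finger_force: 30.0
```

In the tool's units: 0.1 cm is 0.001.

Call:
{"name": "drive_tool", "arguments": {"moves": [[0,0,0.001,0],[0,0,0.001,0]]}}

```text
time_s: 9.82
tcp_pos: [0.5312, 0.0936, 0.0418]
tcp_rot: [-0.003, 3.141, 0.0]
contact_force: [-0.5, -0.4, -4.6]
opening: 0.466
finger_force: 30.0
```

In the tool's units: 0.1 cm is 0.001.

Call:
{"name": "drive_tool", "arguments": {"moves": [[0,0,0.001,0],[0,0,0.001,0]]}}

```text
time_s: 10.07
tcp_pos: [0.5311, 0.0936, 0.0417]
tcp_rot: [-0.003, 3.141, 0.001]
contact_force: [-4.8, -0.9, 9.3]
opening: 0.468
finger_force: 30.0
```

Call:
{"name": "drive_tool", "arguments": {"moves": [[0,0,0,0],[0,0,0,0]], "gripper": 0.65}}

```text
time_s: 10.32
tcp_pos: [0.5316, 0.0937, 0.041]
tcp_rot: [-0.004, 3.141, 0.0]
contact_force: [-1.1, 0.4, -0.4]
opening: 0.62
finger_force: 0.0
```

In the tool's units: -14 cm is -0.14, -11 cm is -0.11.

Call:
{"name": "drive_tool", "arguments": {"moves": [[0,0,-0.02,0],[0,0,-0.06,0],[0,0,-0.11,0],[0,0,-0.14,0]]}}

```text
time_s: 10.82
tcp_pos: [0.532, 0.0937, 0.1832]
tcp_rot: [-0.003, 3.139, 0.001]
contact_force: [0.7, 0.9, -0.9]
opening: 0.651
finger_force: 0.0
```

In the tool's units: 21 cm is 0.21, 20 cm is 0.2, 10.3 degrees is 0.2289.

Call:
{"name": "drive_tool", "arguments": {"moves": [[-0.004,0.05,0,0.0667],[-0.008,0.1,0,0.1333],[-0.012,0.15,0,0.2],[-0.015,0.2,0,0.2289],[-0.015,0.21,0,0.2289]]}}

```text
time_s: 11.45
tcp_pos: [0.5446, 0.3084, 0.1803]
tcp_rot: [-0.27, -3.129, -0.003]
contact_force: [-0.3, -1.3, -0.5]
opening: 0.648
finger_force: 0.0
```

```bash
python3 - <<'E'
from h import *; from bench import *
plan([(.5462,.3035,.05,-.18)],get_state())
s=snapshot("wrist");cv2.imwrite("pics/w2.png",s["image"]);print({k:v for k,v in s.items() if k!="image"})
E
```

```text
now [0.5446 0.3084 0.1803] psi -0.172 tilt -1.0 t 11.45 F [-0.3 -1.3 -0.5] op 0.648 ff 0.0
(0.5462, 0.3035, 0.05, -0.18) -> [-0.3 -0.5 13. ] 0.4
{'vertical_fov': 65.70646984690485, 'cx': 278.35714525985907, 'cy': 209.67314778364315, 'eye': array([0.47661797, 0.32006672, 0.31904438]), 'attitude': array([2.24570942, 1.88570258, 0.25045708])}
```

View pics/w2.png

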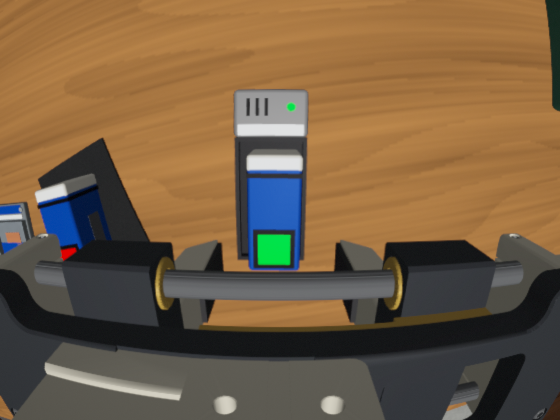

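Wrist view: blue_flat stands upright on the mat. The charger block's front corners are at (235,91) and (307,91), and the top of blue_charged spans (247–302, 157) to (249–300, 269).

```bash
python3 - <<'E'
from h import *
s={'vertical_fov': 65.70646984690485, 'cx': 278.35714525985907, 'cy': 209.67314778364315, 'eye': np.array([0.47661797, 0.32006672, 0.31904438]), 'attitude': np.array([2.24570942, 1.88570258, 0.25045708])}
U=lambda u,v,z:unw(u,v,z,s)
a,b=U(235,91,.028),U(307,91,.028);c,d=U(247,157,.072),U(302,157,.072);e,f=U(249,269,.072),U(300,269,.072)
print("charger front",a.round(4),b.round(4),"yaw",np.arctan2(-(b-a)[0],(b-a)[1]),np.linalg.norm(b-a))
yaw=np.arctan2(-(b-a)[0],(b-a)[1]);m=(a+b)/2+.1045*np.r_[np.cos(yaw),np.sin(yaw),0];print("pocket",m)
print("pack",(c+d+e+f)/4, "len",np.linalg.norm((c+d-e-f)/2),"wid",np.linalg.norm(c-d),"yaw",np.arctan2(*((e+f-c-d)[[1,0]])))
E
```

```text
charger front [0.4397 0.2883 0.028 ] [0.451  0.3509 0.028 ] yaw -0.17884693223415934 0.06363589772829938
pocket [0.54821328 0.30097273 0.028     ]
pack [0.54617674 0.30529288 0.072     ] len 0.0930322193969095 wid 0.041907569963200345 yaw -0.17671904227382232
```

In the tool's units: 13 cm is 0.13, 12 cm is 0.12, 0.4 degrees is 0.0089.

Call:
{"name": "drive_tool", "arguments": {"moves": [[-0.002,-0.004,0.04,0.0089],[-0.002,-0.004,0.09,0.0089],[-0.002,-0.004,0.12,0.0089],[-0.002,-0.004,0.13,0.0089],[-0.002,-0.004,0.13,0.0089]]}}

```text
time_s: 12.12
tcp_pos: [0.5473, 0.2984, 0.051]
tcp_rot: [0.291, 3.128, -0.001]
contact_force: [-1.0, -0.0, -0.3]
opening: 0.648
finger_force: 0.0
```

Call:
{"name": "drive_tool", "arguments": {"moves": [[0,0,0,0],[0,0,0,0],[0,0,0,0],[0,0,0,0]], "gripper": 0}}

```text
time_s: 12.62
tcp_pos: [0.5479, 0.3007, 0.0523]
tcp_rot: [0.289, 3.126, 0.004]
contact_force: [-0.2, 3.1, 7.0]
opening: 0.469
finger_force: 30.0
```

```bash
python3 - <<'E'
from h import *; from bench import *
plan([(.5462,.304,.17,-.18),(.5700,-.0495,.17,-.11),(.57,-.0495,.06,-.11)],get_state())
E
```

```text
now [0.5479 0.3007 0.0523] psi -0.184 tilt -0.99999 t 12.625 F [-0.2  3.1  7. ] op 0.469 ff 30.0
(0.5462, 0.304, 0.17, -0.18) -> [  0.2   0.3 -11.8] -0.2
(0.57, -0.0495, 0.17, -0.11) -> [ -8.7 -34.3  -0. ] -4.0
(0.57, -0.0495, 0.06, -0.11) -> [ 0.  -0.  10.9] -0.0
```

In the tool's units: -11.8 cm is -0.118, -9 cm is -0.09.

Call:
{"name": "drive_tool", "arguments": {"moves": [[0,0,-0.02,0],[0,0,-0.05,0],[0,0,-0.09,0],[0,0,-0.118,0],[0,0,-0.118,0]]}}

```text
time_s: 13.25
tcp_pos: [0.5477, 0.2995, 0.1704]
tcp_rot: [0.29, 3.126, 0.003]
contact_force: [-0.0, 0.6, -5.2]
opening: 0.466
finger_force: 30.0
```

In the tool's units: -26 cm is -0.26, -21 cm is -0.21, -4 degrees is -0.0889.

Call:
{"name": "drive_tool", "arguments": {"moves": [[-0.012,-0.046,0,-0.0111],[-0.025,-0.1,0,-0.0222],[-0.04,-0.155,0,-0.0444],[-0.054,-0.21,0,-0.0667],[-0.067,-0.26,0,-0.0889]]}}

```text
time_s: 13.88
tcp_pos: [0.5636, 0.029, 0.1668]
tcp_rot: [-0.18, -3.134, 0.002]
contact_force: [1.4, 1.0, -4.3]
opening: 0.465
finger_force: 30.0
```

```bash
python3 - <<'E'
from h import *; from bench import *
plan([(.572,-.0498,.17,-.11),(.572,-.0498,.056,-.11)],get_state())
E
```

```text
now [0.5636 0.029  0.1668] psi -0.115 tilt -1.0 t 13.875 F [ 1.4  1.  -4.3] op 0.465 ff 30.0
(0.572, -0.0498, 0.17, -0.11) -> [-1.7 -7.7 -0.3] -0.3
(0.572, -0.0498, 0.056, -0.11) -> [-0.1 -0.  11.4] 0.0
```

In the tool's units: -7.7 cm is -0.077, -1.7 cm is -0.017.

Call:
{"name": "drive_tool", "arguments": {"moves": [[-0.009,-0.04,0,0],[-0.015,-0.068,0,0],[-0.017,-0.077,0,0],[-0.017,-0.077,0,0],[-0.017,-0.077,0,0]]}}

```text
time_s: 14.5
tcp_pos: [0.5728, -0.0451, 0.1681]
tcp_rot: [-0.177, -3.136, -0.001]
contact_force: [0.4, -0.4, -3.6]
opening: 0.47
finger_force: 30.0
```

```bash
python3 - <<'E'
from h import *; from bench import *
plan([(.572,-.0498,.056,-.11)],get_state())
E
```

```text
now [ 0.5728 -0.0451  0.1681] psi -0.113 tilt -1.0 t 14.5 F [ 0.4 -0.4 -3.6] op 0.47 ff 30.0
(0.572, -0.0498, 0.056, -0.11) -> [ 0.  -0.5 11.2] -0.2
```

In the tool's units: 10.5 cm is 0.105, 9 cm is 0.09.

Call:
{"name": "drive_tool", "arguments": {"moves": [[0,-0.005,0.03,0],[0,-0.005,0.06,0],[0,-0.005,0.09,0],[0,-0.005,0.105,0],[0,-0.005,0.105,0]]}}

```text
time_s: 15.12
tcp_pos: [0.572, -0.0511, 0.063]
tcp_rot: [-0.178, -3.135, -0.0]
contact_force: [-0.3, -0.2, -5.0]
opening: 0.467
finger_force: 30.0
```

```bash
python3 - <<'E'
from h import *; from bench import *
plan([(.572,-.0498,.0505,-.11)],get_state())
E
```

```text
now [ 0.572  -0.0511  0.063 ] psi -0.114 tilt -1.0 t 15.125 F [-0.3 -0.2 -5. ] op 0.467 ff 30.0
(0.572, -0.0498, 0.0505, -0.11) -> [0.  0.1 1.3] -0.2
```

Call:
{"name": "drive_tool", "arguments": {"moves": [[0,0.001,0.005,0],[0,0.001,0.01,0],[0,0.001,0.012,0],[0,0.001,0.012,0]]}}

```text
time_s: 15.62
tcp_pos: [0.5727, -0.051, 0.0518]
tcp_rot: [0.18, 3.136, 0.0]
contact_force: [-0.3, -0.8, -5.6]
opening: 0.466
finger_force: 30.0
```

In the tool's units: 0.1 cm is 0.001.

Call:
{"name": "drive_tool", "arguments": {"moves": [[0,0,0.001,0],[0,0,0.001,0]]}}

```text
time_s: 15.88
tcp_pos: [0.5727, -0.051, 0.0508]
tcp_rot: [0.18, 3.136, 0.0]
contact_force: [0.4, 0.2, -3.8]
opening: 0.463
finger_force: 30.0
```

In the tool's units: 0.1 cm is 0.001.

Call:
{"name": "drive_tool", "arguments": {"moves": [[0,0,0.001,0],[0,0,0.001,0]]}}

```text
time_s: 16.12
tcp_pos: [0.5728, -0.051, 0.0503]
tcp_rot: [0.18, 3.136, 0.0]
contact_force: [-2.5, 1.2, 4.3]
opening: 0.466
finger_force: 30.0
```

Call:
{"name": "drive_tool", "arguments": {"moves": [[0,0,0,0],[0,0,0,0]], "gripper": 0.65}}

```text
time_s: 16.38
tcp_pos: [0.573, -0.051, 0.0499]
tcp_rot: [0.18, 3.136, 0.0]
contact_force: [0.2, -0.1, -0.2]
opening: 0.628
finger_force: 0.0
```

In the tool's units: -12 cm is -0.12, -11 cm is -0.11.

Call:
{"name": "drive_tool", "arguments": {"moves": [[0,0,-0.02,0],[0,0,-0.06,0],[0,0,-0.11,0],[0.025,-0.04,-0.12,0],[0.025,-0.08,-0.12,0]]}}

```text
time_s: 17.0
tcp_pos: [0.5381, -0.128, 0.1712]
tcp_rot: [0.178, 3.135, 0.001]
contact_force: [1.0, 0.3, -0.4]
opening: 0.648
finger_force: 0.0
```

```bash
python3 - <<'E'
from h import *; from bench import *
plan([(.5562,-.1379,.17,-.108),(.5562,-.1379,.048,-.108)],get_state())
s=snapshot("wrist");cv2.imwrite("pics/w3.png",s["image"]);print({k:v for k,v in s.items() if k!="image"})
E
```

```text
now [ 0.5381 -0.128   0.1712] psi -0.113 tilt -1.0 t 17.0 F [ 1.   0.3 -0.4] op 0.648 ff 0.0
(0.5562, -0.1379, 0.17, -0.108) -> [-1.9 -0.8  0.1] -0.3
(0.5562, -0.1379, 0.048, -0.108) -> [ 0.   0.  12.2] -0.0
{'vertical_fov': 65.70646984690485, 'cx': 278.35714525985907, 'cy': 209.67314778364315, 'eye': array([ 0.46924795, -0.12019562,  0.30974874]), 'attitude': array([2.19010388, 1.95212297, 0.26053534])}
```

View pics/w3.png

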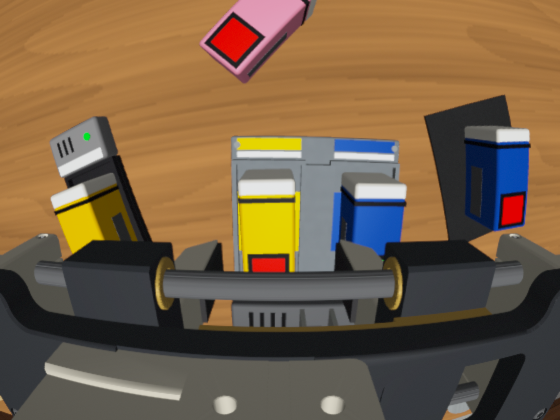

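Wrist view: blue_charged sits in the blue bay, with its white edge at (344–406, 184). yellow_flat has its white edge at (240–296, 180), and the tray's front corners are at (232,137) and (398,140).

```bash
python3 - <<'E'
from h import *
s={'vertical_fov': 65.70646984690485, 'cx': 278.35714525985907, 'cy': 209.67314778364315, 'eye': np.array([ 0.46924795, -0.12019562,  0.30974874]), 'attitude': np.array([2.19010388, 1.95212297, 0.26053534])}
U=lambda u,v,z:unw(u,v,z,s)
for n,p,q,z,h in[("tray",(232,137),(398,140),.01,.082),("yf",(240,180),(296,180),.07,.0485),("bc",(344,184),(406,184),.07,.0485)]:
    a,b=U(*p,z),U(*q,z);y=np.arctan2(-(b-a)[0],(b-a)[1]);print(n,((a+b)/2+h*np.r_[np.cos(-.11),np.sin(-.11),0])[:2].round(4),"yaw",y.round(3),"w",np.linalg.norm(b-a).round(4))
E
```

```text
tray [ 0.5667 -0.0945] yaw -0.116 w 0.1573
yf [ 0.5581 -0.1378] yaw -0.117 w 0.042
bc [ 0.5701 -0.0555] yaw -0.099 w 0.051
```

In the tool's units: 12.3 cm is 0.123, 12 cm is 0.12, 0.3 degrees is 0.0067.

Call:
{"name": "drive_tool", "arguments": {"moves": [[-0.01,-0.008,0.02,0.0067],[-0.019,-0.008,0.05,0.0067],[-0.019,-0.008,0.09,0.0067],[-0.019,-0.008,0.12,0.0067],[-0.019,-0.008,0.123,0.0067]]}}

```text
time_s: 17.68
tcp_pos: [0.5553, -0.1374, 0.0448]
tcp_rot: [-0.188, -3.132, -0.0]
contact_force: [0.3, -1.0, 0.4]
opening: 0.65
finger_force: 0.0
```

Call:
{"name": "drive_tool", "arguments": {"moves": [[0,0,0,0],[0,0,0,0],[0,0,0,0],[0,0,0,0]], "gripper": 0}}

```text
time_s: 18.18
tcp_pos: [0.5576, -0.1381, 0.0481]
tcp_rot: [0.189, 3.133, -0.0]
contact_force: [-0.4, -0.6, 7.3]
opening: 0.468
finger_force: 29.8
```

In the tool's units: -12 cm is -0.12, -9 cm is -0.09.

Call:
{"name": "drive_tool", "arguments": {"moves": [[0,0,-0.02,0],[0,0,-0.05,0],[0,0,-0.09,0],[0,0,-0.12,0],[0,0,-0.12,0]]}}

```text
time_s: 18.8
tcp_pos: [0.5578, -0.1378, 0.1688]
tcp_rot: [0.188, 3.132, -0.0]
contact_force: [0.6, -0.2, -5.5]
opening: 0.469
finger_force: 29.8
```

```bash
python3 - <<'E'
from h import *; from bench import *
plan([(.5465,.300,.17,-.178),(.5465,.300,.06,-.178)],get_state())
E
```

```text
now [ 0.5578 -0.1378  0.1688] psi -0.12 tilt -0.99999 t 18.8 F [ 0.6 -0.2 -5.5] op 0.469 ff 29.8
(0.5465, 0.3, 0.17, -0.178) -> [ 6.4 43.3 -0.1] 3.3
(0.5465, 0.3, 0.06, -0.178) -> [ 0.  0. 11.] 0.0
```

In the tool's units: 27 cm is 0.27, 21 cm is 0.21, 3.3 degrees is 0.0733.

Call:
{"name": "drive_tool", "arguments": {"moves": [[0.007,0.045,0,0],[0.015,0.1,0,0.0222],[0.023,0.155,0,0.0333],[0.031,0.21,0,0.0444],[0.04,0.27,0,0.0733]]}}

```text
time_s: 19.42
tcp_pos: [0.548, 0.1363, 0.1651]
tcp_rot: [-0.28, -3.127, 0.002]
contact_force: [1.6, -0.4, -3.6]
opening: 0.469
finger_force: 29.8
```

```bash
python3 - <<'E'
from h import *; from bench import *
plan([(.5465,.300,.17,-.178)],get_state())
E
```

```text
now [0.548  0.1363 0.1651] psi -0.179 tilt -1.0 t 19.425 F [ 1.6 -0.4 -3.6] op 0.469 ff 29.8
(0.5465, 0.3, 0.17, -0.178) -> [ 3.1 16.1 -0.5] -0.1
```

In the tool's units: 16.1 cm is 0.161, 3.1 cm is 0.031.

Call:
{"name": "drive_tool", "arguments": {"moves": [[0.01,0.055,0,0],[0.02,0.105,0,0],[0.028,0.15,0,0],[0.031,0.161,0,0],[0.031,0.161,0,0]]}}

```text
time_s: 20.05
tcp_pos: [0.546, 0.2994, 0.165]
tcp_rot: [-0.276, -3.127, 0.003]
contact_force: [-0.5, -0.2, -4.6]
opening: 0.469
finger_force: 29.8
```

In the tool's units: 9 cm is 0.09, 8 cm is 0.08.

Call:
{"name": "drive_tool", "arguments": {"moves": [[0,0,0.03,0],[0,0,0.06,0],[0,0,0.08,0],[0,0,0.09,0],[0,0,0.09,0]]}}

```text
time_s: 20.68
tcp_pos: [0.5471, 0.2976, 0.0762]
tcp_rot: [-0.281, -3.128, 0.002]
contact_force: [0.2, -0.3, -3.9]
opening: 0.471
finger_force: 29.8
```

```bash
python3 - <<'E'
from h import *; from bench import *
plan([(.5465,.300,.0505,-.178)],get_state())
E
```

```text
now [0.5471 0.2976 0.0762] psi -0.179 tilt -1.0 t 20.675 F [ 0.2 -0.3 -3.9] op 0.471 ff 29.8
(0.5465, 0.3, 0.0505, -0.178) -> [0.1 0.2 2.6] -0.1
```

In the tool's units: 2.5 cm is 0.025, 2.4 cm is 0.024.

Call:
{"name": "drive_tool", "arguments": {"moves": [[0.001,0.002,0.01,0],[0.001,0.002,0.02,0],[0.001,0.002,0.024,0],[0.001,0.002,0.025,0],[0.001,0.002,0.025,0]]}}

```text
time_s: 21.3
tcp_pos: [0.5467, 0.3013, 0.0519]
tcp_rot: [0.279, 3.129, 0.0]
contact_force: [-1.0, 0.4, -4.8]
opening: 0.468
finger_force: 29.8
```

In the tool's units: 0.1 cm is 0.001.

Call:
{"name": "drive_tool", "arguments": {"moves": [[0,0,0.001,0],[0,0,0.001,0]]}}

```text
time_s: 21.55
tcp_pos: [0.5466, 0.3013, 0.0509]
tcp_rot: [0.279, 3.129, 0.0]
contact_force: [-0.0, 0.4, -3.0]
opening: 0.47
finger_force: 29.8
```

In the tool's units: 0.1 cm is 0.001.

Call:
{"name": "drive_tool", "arguments": {"moves": [[0,0,0.001,0],[0,0,0.001,0]]}}

```text
time_s: 21.8
tcp_pos: [0.5466, 0.3013, 0.0501]
tcp_rot: [0.279, 3.129, 0.001]
contact_force: [-2.4, -0.7, 2.6]
opening: 0.469
finger_force: 29.8
```

Call:
{"name": "drive_tool", "arguments": {"moves": [[0,0,0,0],[0,0,0,0]], "gripper": 0.65}}

```text
time_s: 22.05
tcp_pos: [0.5469, 0.3014, 0.05]
tcp_rot: [0.279, 3.128, 0.001]
contact_force: [0.4, 0.6, 0.5]
opening: 0.623
finger_force: 0.0
```

In the tool's units: -14 cm is -0.14, -11 cm is -0.11, -3 degrees is -0.0667.

Call:
{"name": "drive_tool", "arguments": {"moves": [[0,0,-0.02,0],[0,0,-0.06,0],[0,0,-0.11,0],[0,-0.02,-0.14,0],[0,-0.07,-0.14,-0.0667]]}}

```text
time_s: 22.68
tcp_pos: [0.5357, 0.2348, 0.1925]
tcp_rot: [0.189, 3.131, 0.006]
contact_force: [0.2, -1.0, -0.1]
opening: 0.646
finger_force: 0.0
```

In the tool's units: -30 cm is -0.3, -24 cm is -0.24, -15 degrees is -0.3333.

Call:
{"name": "drive_tool", "arguments": {"moves": [[0,-0.06,0,-0.0667],[0,-0.12,0,-0.1333],[0,-0.18,0,-0.2],[0,-0.24,0,-0.2667],[0,-0.3,0,-0.3333]]}}

```text
time_s: 23.3
tcp_pos: [0.4966, -0.0672, 0.1901]
tcp_rot: [-0.217, 3.133, -0.0]
contact_force: [1.1, 0.0, 0.5]
opening: 0.65
finger_force: 0.0
```

```bash
python3 - <<'E'
from h import *; from bench import *
plan([(.52,-.303,.18,.17)],get_state())
E
```

```text
now [ 0.4966 -0.0672  0.1901] psi 0.138 tilt -1.0 t 23.3 F [1.1 0.  0.5] op 0.65 ff 0.0
(0.52, -0.303, 0.18, 0.17) -> [  0.9 -23.7   1. ] -1.8
```

In the tool's units: -23.5 cm is -0.235, -22.5 cm is -0.225, -1.8 degrees is -0.04.

Call:
{"name": "drive_tool", "arguments": {"moves": [[0.002,-0.06,0,-0.0111],[0.004,-0.12,0,-0.0222],[0.006,-0.18,0.005,-0.04],[0.008,-0.225,0.01,-0.04],[0.009,-0.235,0.01,-0.04]]}}

```text
time_s: 23.92
tcp_pos: [0.5189, -0.3032, 0.1794]
tcp_rot: [0.256, -3.131, 0.003]
contact_force: [-0.6, 1.2, -0.2]
opening: 0.646
finger_force: 0.0
```

```bash
python3 - <<'E'
from h import *; from bench import *
plan([(.5414,-.303,.05,.165)],get_state())
s=snapshot("wrist");cv2.imwrite("pics/w4.png",s["image"]);print({k:v for k,v in s.items() if k!="image"})
E
```

```text
now [ 0.5189 -0.3032  0.1794] psi 0.163 tilt -1.0 t 23.925 F [-0.6  1.2 -0.2] op 0.646 ff 0.0
(0.5414, -0.303, 0.05, 0.165) -> [-2.2 -0.3 12.9] -0.1
{'vertical_fov': 65.70646984690485, 'cx': 278.35714525985907, 'cy': 209.67314778364315, 'eye': array([ 0.45077014, -0.31433842,  0.31818707]), 'attitude': array([1.91473459, 2.25318853, 0.29525545])}
```

View pics/w4.png

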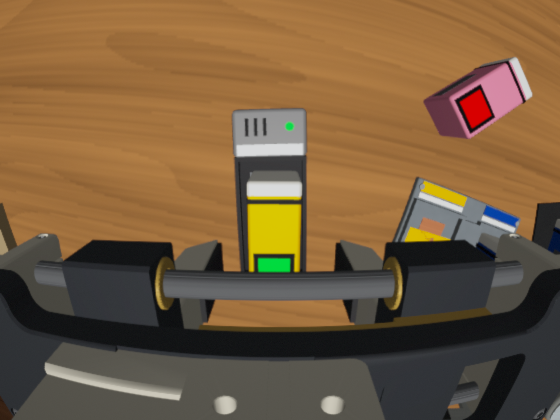

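The charger block's front corners are at (234,110) and (306,109). The white edge of yellow_charged is at (247–301, 180).

```bash
python3 - <<'E'
from h import *
s={'vertical_fov': 65.70646984690485, 'cx': 278.35714525985907, 'cy': 209.67314778364315, 'eye': np.array([ 0.45077014, -0.31433842,  0.31818707]), 'attitude': np.array([1.91473459, 2.25318853, 0.29525545])}
for n,p,q,z,h in[("pocket",(234,110),(306,109),.028,.1045),("yc",(247,181),(301,181),.072,.0485)]:
    a,b=unw(*p,z,s),unw(*q,z,s);y=np.arctan2(-(b-a)[0],(b-a)[1]);print(n,((a+b)/2+h*np.r_[np.cos(.172),np.sin(.172),0])[:2].round(4),"yaw",y.round(3),"w",np.linalg.norm(b-a).round(4))
E
```

```text
pocket [ 0.5413 -0.3064] yaw 0.171 w 0.0636
yc [ 0.5417 -0.3027] yaw 0.161 w 0.0416
```

In the tool's units: 11 cm is 0.11, 9 cm is 0.09, -0.2 degrees is -0.0044.

Call:
{"name": "drive_tool", "arguments": {"moves": [[-0.012,-0.003,0.03,-0.0044],[-0.022,-0.003,0.06,-0.0044],[-0.022,-0.003,0.09,-0.0044],[-0.022,-0.003,0.11,-0.0044],[-0.022,-0.003,0.11,-0.0044]]}}

```text
time_s: 24.6
tcp_pos: [0.5415, -0.2962, 0.0685]
tcp_rot: [0.272, -3.128, -0.004]
contact_force: [-0.5, 0.1, 0.6]
opening: 0.653
finger_force: 0.0
```

Call:
{"name": "drive_tool", "arguments": {"moves": [[0,0,0,0],[0,0,0,0]]}}

```text
time_s: 24.85
tcp_pos: [0.5427, -0.2986, 0.071]
tcp_rot: [-0.269, 3.128, -0.001]
contact_force: [0.1, -0.4, -0.0]
opening: 0.649
finger_force: 0.0
```

```bash
python3 - <<'E'
from h import *; from bench import *
plan([(.5417,-.3029,.05,.165)],get_state())
E
```

```text
now [ 0.5427 -0.2986  0.071 ] psi 0.172 tilt -1.0 t 24.85 F [ 0.1 -0.4 -0. ] op 0.649 ff 0.0
(0.5417, -0.3029, 0.05, 0.165) -> [ 0.2 -0.4  2.1] 0.4
```

In the tool's units: 2.1 cm is 0.021, 2 cm is 0.02, 0.3 degrees is 0.0067.

Call:
{"name": "drive_tool", "arguments": {"moves": [[0.002,-0.004,0.01,0.0067],[0.002,-0.004,0.02,0.0067],[0.002,-0.004,0.021,0.0067],[0.002,-0.004,0.021,0.0067]]}}

```text
time_s: 25.35
tcp_pos: [0.5406, -0.3028, 0.0484]
tcp_rot: [0.261, -3.13, -0.0]
contact_force: [0.3, -0.0, -0.2]
opening: 0.648
finger_force: 0.0
```

Call:
{"name": "drive_tool", "arguments": {"moves": [[0,0,0,0],[0,0,0,0],[0,0,0,0],[0,0,0,0]], "gripper": 0}}

```text
time_s: 25.85
tcp_pos: [0.5409, -0.3031, 0.049]
tcp_rot: [-0.261, 3.13, -0.001]
contact_force: [0.3, -0.9, 1.6]
opening: 0.463
finger_force: 30.0
```

In the tool's units: -12 cm is -0.12, -9 cm is -0.09.

Call:
{"name": "drive_tool", "arguments": {"moves": [[0,0,-0.02,0],[0,0,-0.05,0],[0,0,-0.09,0],[0,0,-0.12,0],[0,0,-0.12,0]]}}

```text
time_s: 26.48
tcp_pos: [0.5416, -0.3034, 0.1705]
tcp_rot: [-0.261, 3.128, -0.002]
contact_force: [-0.1, 0.7, -3.8]
opening: 0.466
finger_force: 30.0
```

```bash
python3 - <<'E'
from h import *; from bench import *
plan([(.561,-.139,.17,-.11)],get_state())
E
```

```text
now [ 0.5416 -0.3034  0.1705] psi 0.166 tilt -0.99999 t 26.475 F [-0.1  0.7 -3.8] op 0.466 ff 30.0
(0.561, -0.139, 0.17, -0.11) -> [-4.6 15.9  0. ] 15.8
```

In the tool's units: 15.9 cm is 0.159, -4.6 cm is -0.046, 15.8 degrees is 0.3511.

Call:
{"name": "drive_tool", "arguments": {"moves": [[-0.014,0.045,0,0.1111],[-0.028,0.095,0,0.2222],[-0.04,0.138,0,0.3511],[-0.046,0.159,0,0.3511],[-0.046,0.159,0,0.3511]]}}

```text
time_s: 27.1
tcp_pos: [0.5591, -0.1355, 0.1668]
tcp_rot: [-0.165, -3.134, -0.002]
contact_force: [0.6, -0.5, -3.6]
opening: 0.469
finger_force: 30.0
```

In the tool's units: 9 cm is 0.09, 8 cm is 0.08.

Call:
{"name": "drive_tool", "arguments": {"moves": [[0,0,0.03,0],[0,0,0.06,0],[0,0,0.08,0],[0,0,0.09,0],[0,0,0.09,0]]}}

```text
time_s: 27.72
tcp_pos: [0.559, -0.1392, 0.0779]
tcp_rot: [-0.173, -3.135, 0.0]
contact_force: [-0.3, 0.1, -4.4]
opening: 0.471
finger_force: 30.0
```

```bash
python3 - <<'E'
from h import *; from bench import *
plan([(.561,-.139,.0475,-.11)],get_state())
E
```

```text
now [ 0.559  -0.1392  0.0779] psi -0.11 tilt -1.0 t 27.725 F [-0.3  0.1 -4.4] op 0.471 ff 30.0
(0.561, -0.139, 0.0475, -0.11) -> [-0.2  0.   3. ] -0.0
```

In the tool's units: 2.9 cm is 0.029, 2.8 cm is 0.028.

Call:
{"name": "drive_tool", "arguments": {"moves": [[-0.002,0,0.01,0],[-0.002,0,0.02,0],[-0.002,0,0.028,0],[-0.002,0,0.029,0],[-0.002,0,0.029,0]]}}

```text
time_s: 28.35
tcp_pos: [0.5618, -0.1388, 0.0497]
tcp_rot: [-0.172, -3.137, 0.0]
contact_force: [0.2, -0.3, -3.3]
opening: 0.468
finger_force: 30.0
```

In the tool's units: 0.1 cm is 0.001.

Call:
{"name": "drive_tool", "arguments": {"moves": [[0,0,0.001,0],[0,0,0.001,0]]}}

```text
time_s: 28.6
tcp_pos: [0.5618, -0.1387, 0.0489]
tcp_rot: [0.172, 3.137, 0.0]
contact_force: [-1.2, -0.0, -3.9]
opening: 0.467
finger_force: 30.0
```

In the tool's units: 0.1 cm is 0.001.

Call:
{"name": "drive_tool", "arguments": {"moves": [[0,0,0.001,0],[0,0,0.001,0]]}}

```text
time_s: 28.85
tcp_pos: [0.5617, -0.1387, 0.0477]
tcp_rot: [0.172, 3.137, 0.0]
contact_force: [-0.0, -0.3, -3.9]
opening: 0.464
finger_force: 30.0
```

In the tool's units: 0.1 cm is 0.001.

Call:
{"name": "drive_tool", "arguments": {"moves": [[0,0,0.001,0],[0,0,0.001,0]]}}

```text
time_s: 29.1
tcp_pos: [0.5618, -0.1387, 0.047]
tcp_rot: [0.172, 3.137, 0.0]
contact_force: [-1.1, 0.3, -0.0]
opening: 0.468
finger_force: 30.0
```

Call:
{"name": "drive_tool", "arguments": {"moves": [[0,0,0,0],[0,0,0,0]], "gripper": 0.65}}

```text
time_s: 29.35
tcp_pos: [0.5621, -0.1388, 0.0469]
tcp_rot: [0.172, 3.136, -0.0]
contact_force: [-0.7, -0.2, 0.7]
opening: 0.625
finger_force: 0.0
```

In the tool's units: -13 cm is -0.13, -11 cm is -0.11.

Call:
{"name": "drive_tool", "arguments": {"moves": [[0,0,-0.02,0],[0,0,-0.06,0],[0,0,-0.11,0],[0.01,0.03,-0.13,0],[0.025,0.08,-0.13,0]]}}

```text
time_s: 29.98
tcp_pos: [0.547, -0.0576, 0.179]
tcp_rot: [0.178, 3.132, -0.001]
contact_force: [-0.0, 1.1, -0.1]
opening: 0.646
finger_force: 0.0
```

```bash
python3 - <<'E'
from h import *; from bench import *
plan([(.5313,.0937,.15,0),(.5313,.0937,.042,0)],get_state())
E
```

```text
now [ 0.547  -0.0576  0.179 ] psi -0.113 tilt -0.99999 t 29.975 F [-0.   1.1 -0.1] op 0.646 ff 0.0
(0.5313, 0.0937, 0.15, 0) -> [ 3.3 14.9  2.9] -6.5
(0.5313, 0.0937, 0.042, 0) -> [ 0.  -0.  10.8] 0.0
```

In the tool's units: 14.9 cm is 0.149, 3.3 cm is 0.033, -6.5 degrees is -0.1444.

Call:
{"name": "drive_tool", "arguments": {"moves": [[0.012,0.055,0.005,-0.0444],[0.023,0.105,0.015,-0.0889],[0.03,0.14,0.025,-0.1444],[0.033,0.149,0.03,-0.1444],[0.033,0.149,0.03,-0.1444]]}}

```text
time_s: 30.6
tcp_pos: [0.5289, 0.0952, 0.1465]
tcp_rot: [0.007, -3.141, 0.001]
contact_force: [0.2, -1.0, 0.5]
opening: 0.651
finger_force: 0.0
```

```bash
python3 - <<'E'
from h import *; from bench import *
plan([(.5313,.0937,.042,0)],get_state())
E
```

```text
now [0.5289 0.0952 0.1465] psi 0.004 tilt -1.0 t 30.6 F [ 0.2 -1.   0.5] op 0.651 ff 0.0
(0.5313, 0.0937, 0.042, 0) -> [-0.2 -0.1 10.4] 0.2
```

In the tool's units: 10.4 cm is 0.104, 9.5 cm is 0.095, 0.2 degrees is 0.0044.

Call:
{"name": "drive_tool", "arguments": {"moves": [[-0.002,-0.001,0.04,0.0044],[-0.002,-0.001,0.07,0.0044],[-0.002,-0.001,0.095,0.0044],[-0.002,-0.001,0.104,0.0044],[-0.002,-0.001,0.104,0.0044]]}}

```text
time_s: 31.22
tcp_pos: [0.5314, 0.0931, 0.0429]
tcp_rot: [-0.002, -3.141, 0.001]
contact_force: [-0.3, -0.3, -0.5]
opening: 0.651
finger_force: 0.0
```

Call:
{"name": "drive_tool", "arguments": {"moves": [[0,0,0,0],[0,0,0,0],[0,0,0,0],[0,0,0,0]], "gripper": 0}}

```text
time_s: 31.72
tcp_pos: [0.5317, 0.0942, 0.0436]
tcp_rot: [-0.0, 3.14, 0.0]
contact_force: [-1.4, -1.2, 7.1]
opening: 0.468
finger_force: 30.0
```

In the tool's units: -13.5 cm is -0.135, -9 cm is -0.09.

Call:
{"name": "drive_tool", "arguments": {"moves": [[0,0,-0.02,0],[0,0,-0.05,0],[0,0,-0.09,0],[0,0,-0.135,0],[0,0,-0.135,0]]}}

```text
time_s: 32.35
tcp_pos: [0.5328, 0.0947, 0.1807]
tcp_rot: [-0.001, 3.136, 0.003]
contact_force: [0.9, -0.2, -5.1]
opening: 0.468
finger_force: 30.0
```

```bash
python3 - <<'E'
from h import *; from bench import *
plan([(.53,-.15,.18,.08),(.5410,-.3058,.18,.173)],get_state())
E
```

```text
now [0.5328 0.0947 0.1807] psi 0.001 tilt -0.99998 t 32.35 F [ 0.9 -0.2 -5.1] op 0.468 ff 30.0
(0.53, -0.15, 0.18, 0.08) -> [  0.3 -24.5   0. ] -4.6
(0.541, -0.3058, 0.18, 0.173) -> [  0.2 -15.6  -0. ] -5.3
```

In the tool's units: -25 cm is -0.25, -20 cm is -0.2, -5 degrees is -0.1111.

Call:
{"name": "drive_tool", "arguments": {"moves": [[0,-0.05,0,-0.0222],[0.001,-0.1,0,-0.0444],[0.002,-0.15,0,-0.0667],[0.003,-0.2,0,-0.0889],[0.003,-0.25,0,-0.1111]]}}

```text
time_s: 32.98
tcp_pos: [0.5269, -0.1567, 0.176]
tcp_rot: [0.139, -3.136, -0.001]
contact_force: [0.6, 0.3, -4.6]
opening: 0.469
finger_force: 30.0
```

```bash
python3 - <<'E'
from h import *; from bench import *
plan([(.541,-.3058,.16,.173)],get_state())
E
```

```text
now [ 0.5269 -0.1567  0.176 ] psi 0.089 tilt -1.0 t 32.975 F [ 0.6  0.3 -4.6] op 0.469 ff 30.0
(0.541, -0.3058, 0.16, 0.173) -> [ -0.1 -15.    1.6] -4.8
```

In the tool's units: -15 cm is -0.15, 1.6 cm is 0.016, -4.8 degrees is -0.1067.

Call:
{"name": "drive_tool", "arguments": {"moves": [[0,-0.05,0.003,-0.0444],[0,-0.095,0.008,-0.0889],[-0.001,-0.135,0.013,-0.1067],[-0.001,-0.15,0.016,-0.1067],[-0.001,-0.15,0.016,-0.1067]]}}

```text
time_s: 33.6
tcp_pos: [0.5412, -0.3053, 0.16]
tcp_rot: [0.266, -3.128, -0.002]
contact_force: [-0.3, 0.8, -4.4]
opening: 0.467
finger_force: 30.0
```

In the tool's units: 8.3 cm is 0.083, 8 cm is 0.08.

Call:
{"name": "drive_tool", "arguments": {"moves": [[0,0,0.03,0],[0,0,0.06,0],[0,0,0.08,0],[0,0,0.083,0],[0,0,0.083,0]]}}

```text
time_s: 34.22
tcp_pos: [0.5428, -0.304, 0.0791]
tcp_rot: [-0.271, 3.13, 0.001]
contact_force: [-0.0, -0.7, -4.8]
opening: 0.467
finger_force: 30.0
```

```bash
python3 - <<'E'
from h import *; from bench import *
plan([(.541,-.3058,.0525,.173)],get_state())
E
```

```text
now [ 0.5428 -0.304   0.0791] psi 0.173 tilt -1.0 t 34.225 F [-0.  -0.7 -4.8] op 0.467 ff 30.0
(0.541, -0.3058, 0.0525, 0.173) -> [ 0.2 -0.2  2.7] -0.0
```

In the tool's units: 2.6 cm is 0.026, 2.5 cm is 0.025.

Call:
{"name": "drive_tool", "arguments": {"moves": [[0.001,-0.002,0.01,0],[0.001,-0.002,0.02,0],[0.001,-0.002,0.025,0],[0.001,-0.002,0.026,0],[0.001,-0.002,0.026,0]]}}

```text
time_s: 34.85
tcp_pos: [0.5418, -0.3073, 0.0528]
tcp_rot: [-0.269, 3.13, -0.0]
contact_force: [-0.7, -0.4, -5.9]
opening: 0.466
finger_force: 30.0
```

Call:
{"name": "drive_tool", "arguments": {"moves": [[0,0,0.001,0],[0,0,0.001,0]]}}

```text
time_s: 35.1
tcp_pos: [0.5418, -0.3072, 0.0518]
tcp_rot: [-0.269, 3.13, -0.0]
contact_force: [0.2, 0.7, -4.4]
opening: 0.468
finger_force: 30.0
```

In the tool's units: 0.1 cm is 0.001.

Call:
{"name": "drive_tool", "arguments": {"moves": [[0,0,0.001,0],[0,0,0.001,0]]}}

```text
time_s: 35.35
tcp_pos: [0.5418, -0.3072, 0.0517]
tcp_rot: [-0.269, 3.129, 0.0]
contact_force: [-2.6, 1.4, 5.5]
opening: 0.47
finger_force: 30.0
```

Call:
{"name": "drive_tool", "arguments": {"moves": [[0,0,0,0],[0,0,0,0]], "gripper": 0.65}}

```text
time_s: 35.6
tcp_pos: [0.5422, -0.3075, 0.0511]
tcp_rot: [-0.269, 3.129, -0.001]
contact_force: [-0.6, 0.6, 0.5]
opening: 0.626
finger_force: 0.0
```

In the tool's units: -20 cm is -0.2, -16 cm is -0.16, 2 degrees is 0.0444.

Call:
{"name": "drive_tool", "arguments": {"moves": [[0,0,-0.02,0],[0,0,-0.06,0],[0,0,-0.11,0],[0,0,-0.16,0],[0.03,0.03,-0.2,0.0444]]}}

```text
time_s: 36.22
tcp_pos: [0.5086, -0.2839, 0.2529]
tcp_rot: [-0.213, 3.131, -0.004]
contact_force: [-0.4, 1.2, -0.4]
opening: 0.65
finger_force: 0.0
```

In the tool's units: 19 cm is 0.19, 15 cm is 0.15, 14 degrees is 0.3111.

Call:
{"name": "drive_tool", "arguments": {"moves": [[0.02,0.05,-0.01,0.0667],[0.04,0.1,-0.03,0.1333],[0.05,0.15,-0.04,0.2222],[0.05,0.19,-0.04,0.3111],[0.05,0.19,-0.04,0.3111]]}}

```text
time_s: 36.85
tcp_pos: [0.4315, -0.0984, 0.2911]
tcp_rot: [0.162, 3.136, 0.002]
contact_force: [-0.2, -0.4, 0.5]
opening: 0.65
finger_force: 0.0
```

```bash
python3 - <<'E'
from h import *; from bench import *
plan([(.67,-.105,.30,-.11)],get_state())
s=snapshot("wrist");cv2.imwrite("pics/w5.png",s["image"]);print({k:v for k,v in s.items() if k!="image"})
E
```

```text
now [ 0.4315 -0.0984  0.2911] psi -0.103 tilt -1.0 t 36.85 F [-0.2 -0.4  0.5] op 0.65 ff 0.0
(0.67, -0.105, 0.3, -0.11) -> [-23.8   1.8  -0.9] 0.4
{'vertical_fov': 65.70646984690485, 'cx': 278.35714525985907, 'cy': 209.67314778364315, 'eye': array([ 0.36269097, -0.09147825,  0.42979938]), 'attitude': array([2.18194093, 1.96431276, 0.26220478])}
```

View pics/w5.png

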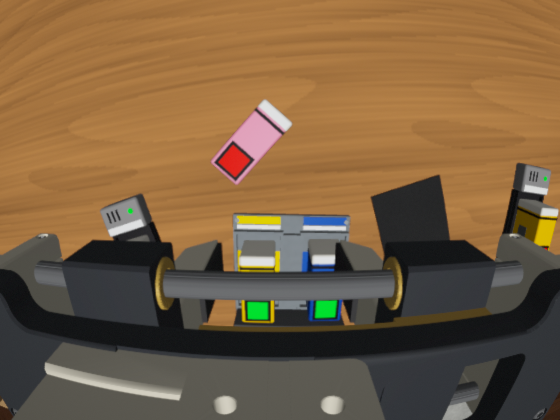

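Both charged packs sit in their bays: yellow at (259,255) and blue at (323,253). yellow_flat is in charger A at (537,215). Next I'll regrip the raised tab.

In the tool's units: -23.8 cm is -0.238, -22 cm is -0.22, 0.4 degrees is 0.0089.

Call:
{"name": "drive_tool", "arguments": {"moves": [[-0.05,0.004,-0.01,0.0089],[-0.11,0.008,-0.01,0.0089],[-0.17,0.012,-0.01,0.0089],[-0.22,0.017,-0.01,0.0089],[-0.238,0.018,-0.01,0.0089]], "gripper": 0.5}}

```text
time_s: 37.52
tcp_pos: [0.6726, -0.1105, 0.299]
tcp_rot: [-0.18, -3.136, 0.002]
contact_force: [0.2, -0.3, -0.3]
opening: 0.5
finger_force: 0.0
```

Call:
{"name": "drive_tool", "arguments": {"moves": [[0,0,0,0],[0,0,0,0]]}}

```text
time_s: 37.78
tcp_pos: [0.6695, -0.1103, 0.3006]
tcp_rot: [-0.182, -3.136, 0.001]
contact_force: [1.6, 0.3, -0.8]
opening: 0.499
finger_force: 0.0
```

```bash
python3 - <<'E'
from h import *; from bench import *
plan([(.6695,-.105,.233,-.11)],get_state())
s=snapshot("side");cv2.imwrite("pics/s2.png",cv2.resize(s["image"][60:400,180:460],None,fx=1.7,fy=1.7))
E
```

```text
now [ 0.6695 -0.1103  0.3006] psi -0.116 tilt -1.0 t 37.775 F [ 1.6  0.3 -0.8] op 0.499 ff 0.0
(0.6695, -0.105, 0.233, -0.11) -> [0.1 0.5 6.8] -0.3
```

View pics/s2.png

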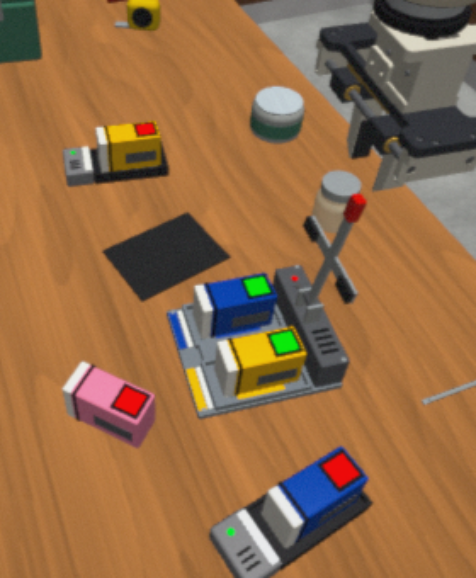

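All four packs are upright with the right ends to the marks, and the bar is up with its tab at crop (355,208). I'll check that the tab position projects there.

```bash
python3 - <<'E'
from h import *; from bench import *
s=snapshot("side")
print(proj([[.6695,-.105,.233],[.6695,-.11,.30]],s), (355/1.7+180,208/1.7+60))
th=np.arange(1.7,1.93,.02)
E
```

```text
[[389.74612307 179.60328758]
 [400.43465717 151.89303305]] (388.82352941176475, 182.3529411764706)
```

In the tool's units: 6.8 cm is 0.068, 5 cm is 0.05, -0.3 degrees is -0.0067.

Call:
{"name": "drive_tool", "arguments": {"moves": [[0,0.005,0.01,-0.0067],[0,0.005,0.03,-0.0067],[0,0.005,0.05,-0.0067],[0,0.005,0.068,-0.0067],[0,0.005,0.068,-0.0067]]}}

```text
time_s: 38.5
tcp_pos: [0.6697, -0.1035, 0.231]
tcp_rot: [-0.171, -3.134, -0.001]
contact_force: [-0.2, 0.6, -0.2]
opening: 0.503
finger_force: 0.0
```

```bash
python3 - <<'E'
from h import *; from bench import *
plan([(.6695,-.105,.233,-.11)],get_state())
E
```

```text
now [ 0.6697 -0.1035  0.231 ] psi -0.109 tilt -1.0 t 38.5 F [-0.2  0.6 -0.2] op 0.503 ff 0.0
(0.6695, -0.105, 0.233, -0.11) -> [ 0.  -0.1 -0.2] 0.0
```

In the tool's units: -0.1 cm is -0.001.

Call:
{"name": "drive_tool", "arguments": {"moves": [[0,-0.001,0,0],[0,-0.001,0,0],[0,-0.001,0,0],[0,-0.001,0,0]], "gripper": 0}}

```text
time_s: 39.0
tcp_pos: [0.6706, -0.1083, 0.2334]
tcp_rot: [0.176, 3.135, -0.006]
contact_force: [-0.8, -7.0, 0.9]
opening: 0.173
finger_force: 30.0
```

In the tool's units: 8.2 cm is 0.082, 6.8 cm is 0.068.

Call:
{"name": "drive_tool", "arguments": {"moves": [[0.02,0,-0.002,0],[0.037,0,-0.002,0],[0.053,0,0,0],[0.068,0,0.003,0],[0.082,0,0.008,0]]}}

```text
time_s: 39.62
tcp_pos: [0.59, -0.0984, 0.2258]
tcp_rot: [0.175, 3.133, -0.004]
contact_force: [3.9, -5.4, -0.0]
opening: 0.176
finger_force: 30.0
```

In the tool's units: 6.2 cm is 0.062, 5.1 cm is 0.051.

Call:
{"name": "drive_tool", "arguments": {"moves": [[0.014,0,0.006,0],[0.028,0,0.014,0],[0.04,0,0.023,0],[0.051,0,0.033,0],[0.062,0,0.044,0]]}}

```text
time_s: 40.25
tcp_pos: [0.528, -0.0908, 0.1816]
tcp_rot: [0.174, 3.134, -0.002]
contact_force: [2.4, -4.0, 2.0]
opening: 0.172
finger_force: 30.0
```

In the tool's units: 6.6 cm is 0.066, 2.4 cm is 0.024.

Call:
{"name": "drive_tool", "arguments": {"moves": [[0.009,0,0.012,0],[0.017,0,0.025,0],[0.024,0,0.039,0],[0.029,0,0.053,0],[0.033,0,0.066,0]]}}

```text
time_s: 40.88
tcp_pos: [0.4947, -0.0866, 0.1143]
tcp_rot: [0.174, 3.136, -0.001]
contact_force: [-0.2, -5.5, 1.3]
opening: 0.171
finger_force: 30.0
```

```bash
python3 - <<'E'
from h import *; from bench import *
plan([(.4909,-.0862,.0805,-.11)],get_state())
E
```

```text
now [ 0.4947 -0.0866  0.1143] psi -0.111 tilt -1.0 t 40.875 F [-0.2 -5.5  1.3] op 0.171 ff 30.0
(0.4909, -0.0862, 0.0805, -0.11) -> [0.4 0.  3.4] -0.0
```

In the tool's units: 3.4 cm is 0.034, 1.3 cm is 0.013.

Call:
{"name": "drive_tool", "arguments": {"moves": [[0.002,0,0.013,0],[0.004,0,0.026,0],[0.004,0,0.033,0],[0.004,0,0.034,0],[0.004,0,0.034,0]]}}

```text
time_s: 41.5
tcp_pos: [0.4909, -0.0862, 0.0812]
tcp_rot: [0.174, 3.136, -0.001]
contact_force: [-2.6, -5.2, 11.6]
opening: 0.173
finger_force: 30.0
```

In the tool's units: 0.1 cm is 0.001.

Call:
{"name": "drive_tool", "arguments": {"moves": [[0,0,0.001,0],[0,0,0.001,0]]}}

```text
time_s: 41.75
tcp_pos: [0.4909, -0.0862, 0.081]
tcp_rot: [0.174, 3.135, 0.0]
contact_force: [-6.8, -4.0, 25.2]
opening: 0.172
finger_force: 30.0
```

The tab is back at its original height, and the upward force shows the bar is against its stop. I'll release it, back off and check.

Call:
{"name": "drive_tool", "arguments": {"moves": [[0,0,0,0],[0,0,0,0],[0,0,0,0]], "gripper": 0.45}}

```text
time_s: 42.12
tcp_pos: [0.4906, -0.0848, 0.0794]
tcp_rot: [-0.171, -3.136, -0.001]
contact_force: [1.1, -0.2, 1.0]
opening: 0.429
finger_force: 0.0
```

In the tool's units: -18 cm is -0.18, -16 cm is -0.16.

Call:
{"name": "drive_tool", "arguments": {"moves": [[0,0,-0.02,0],[0,0,-0.06,0],[0,0,-0.11,0],[0,0.02,-0.16,0],[0,0.08,-0.18,0]]}}

```text
time_s: 42.75
tcp_pos: [0.5006, -0.0084, 0.2625]
tcp_rot: [0.181, 3.132, -0.0]
contact_force: [2.3, 1.6, -1.5]
opening: 0.449
finger_force: 0.0
```

In the tool's units: 25 cm is 0.25, 20 cm is 0.2.

Call:
{"name": "drive_tool", "arguments": {"moves": [[0,0.05,0,0],[0,0.1,0,0],[0,0.15,0,0],[0,0.2,0,0],[0,0.25,0,0]]}}

```text
time_s: 43.38
tcp_pos: [0.5265, 0.2438, 0.2592]
tcp_rot: [-0.171, -3.137, 0.0]
contact_force: [1.2, -0.1, -0.6]
opening: 0.448
finger_force: 0.0
```

```bash
python3 - <<'E'
from h import *; from bench import *
plan([],get_state())
a=snapshot("top")["image"][130:290,100:490];b=snapshot("side")["image"]
cv2.imwrite("pics/f.png",np.vstack([cv2.resize(a,None,fx=1.6,fy=1.6),cv2.resize(b[100:400,150:540],None,fx=1.6,fy=1.6)])[:736][: ,:])
im=cv2.imread("pics/f.png");cv2.imwrite("pics/f.png",cv2.resize(im,None,fx=.8,fy=.8))
E
```

```text
now [0.5265 0.2438 0.2592] psi -0.109 tilt -1.0 t 43.375 F [ 1.2 -0.1 -0.6] op 0.448 ff 0.0
```

View pics/f.png

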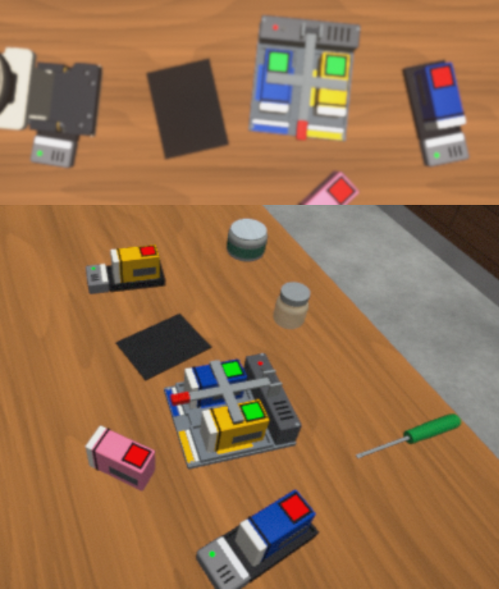

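The bar is down, the green packs are in their own bays and the red packs are in the chargers, all flat with their white ends to the marks. The robot is clear of everything, so I'll hand the job in.

Call:
{"name": "drive_tool", "arguments": {"moves": [[0,0,0,0],[0,0,0,0],[0,0,0,0],[0,0,0,0]]}}

```text
time_s: 43.98
tcp_pos: [0.5269, 0.2413, 0.2597]
tcp_rot: [0.174, 3.137, 0.0]
contact_force: [0.7, 1.3, -0.4]
opening: 0.449
finger_force: 0.0
```

```bash
python3 -c "
from bench import *
print(close_job())"
```

```text
the job is handed in; nothing more can be done
None
```

I swapped the packs, lowered the bar and handed the job in at about 44 s: the charged packs are in their own-colour bays, blue_flat is in the charger that held yellow_charged and yellow_flat in the one that held blue_charged; the hand-in returned no verdict.

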